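Bench-test a dial padlock on its pin jig

ROBOT

A 7-joint arm with a two-finger parallel gripper is mounted at the origin on the work surface. World frame = base frame: x ahead of the robot, y to its left, z up, the work surface at z = 0. Lengths are in m, angles in rad, forces in N, time in s.
With the tool pointing down it reaches from about 0.4 to 0.875 m from the base axis. Payload 19.3 kg.
Tool frame: the origin (TCP) lies midway between the tips of the shut fingers; the grasp point (between the pads) lies 19 mm behind it; z points along the fingers, y is the line along which they close (so a half turn about z gives the same grasp; the last joint's range is limited). The gripper opens to 85 mm and grips with 20 to 120 N. Pads are 22 mm wide; open, the fingers measure 114 mm over their backs; the gripper's body (76 mm by 85 mm) begins 54 mm behind the grasp point. The pads swing forward as they close: fully open they stand 13 mm farther back than shut.
Start: joints at [-1.254, 0.521, -0.036, 1.599, 0.021, 1.021, -0.113], TCP at [0.236, 0.579, 0.211] pointing down, gripper open.
Joint ranges: [-2.91, 2.91], [-0.3, 2.13], [-1.5, 1.42], [0.17, 2.43], [-1.26, 4.41], [0.16, 1.93], [-2.52, 2.52]. Speed limits (rad/s): [1.89, 1.89, 2.39, 2.39, 3.01, 3.01, 3.01].

INTERFACE

Orientations are given as [roll, pitch, yaw] about the fixed x, y, z axes, in that order (R = Rz(yaw) Ry(pitch) Rx(roll)).
In Python, from workcell import bot gives the robot as it stands.
- The arm moves only by the tool move_arm, never from a script. Its argument "series" is a list of rows, each a list of 3 entries, a list of its own where there are three numbers: the shift along the tool's x, y, z in cm, then the turn, a rotation vector about the tool's x, y, z in rad, then the opening in per cent of the stroke, from 0 (shut) to 100 (fully open). A call has 1 to 20 rows; each row is the pose to reach, as a shift and turn from the pose commanded when the call began, along the tool's axes at that moment; what a row does not reach only later rows make up. A row lasts 1/12 s, in which the tool goes at most 41.7 mm and 7.16 degrees, less where a joint would pass 70% of its speed; a pose out of reach is approached as far as the arm can. A call with a gripper value outside its range is refused whole. The fingers move at their own pace and stop on an object; "squeeze" is the grip in N (left out, the last holds). Time passes only in rows, so rows that repeat a pose let the fingers close. It gives the time, the measured TCP pose, the force, the opening and the grip force at its end, in the units of the state.
- bot.observe(): the state, without advancing time (a new reading comes with each control period).
- bot.grab_frame(name): name is "side" or "top" or "wrist"; returns (picture, depth): 400x640x3 uint8, red, green, blue; 400x640 float32, m along the optical axis (not along the pixel's ray), 0 where there is no reading.
- bot.camera_params(name): a dict with "fovy" (degrees; the focal length in pixels is half the picture's height over the tangent of half this angle, whatever the lens; pixels are square), "cx", "cy" (the principal point, pixels), "R" (3x3) and "t" (3): a world point X has camera coordinates R X + t; the wrist camera has in their place "tool_from_camera" (4x4, takes a point from camera to tool coordinates, whose origin is the TCP and whose axes are the flange's). Camera axes: x right, y down, z forward; pixel columns grow to the right and rows downward; lengths in m; the calibration is good to about 2 mm. A picture is of the moment at which its call begins: read the wrist's pose just before it. camera_params takes no time and is no camera call.
- bot.job_done(): hands the job in; it is judged then, once.
Trained networks look in the newest picture that a camera, given by its name, has taken for a name from the list of things; names that differ only in an ending like _2 or _b are one class to them, and where a whole thing is asked for, a point or a joint stands for the part that bears it (a point fixed in the world has none). Each returns a list of dicts, best first, with "conf" (0 to 1); they miss things now and then, are a little off and sometimes report something else, mostly with a low value. They report only what shows in the picture. A call takes as long as a camera call. They do not tell look-alikes from the thing itself.
- bot.find_in(camera, thing): "bbox" ([left, top, right, bottom] in pixels, round what is visible of it).
- bot.trace(camera, thing): "mask" (400x640 bool, what is visible of it) and "bbox" ([left, top, right, bottom] in pixels, round what is visible of it).
The state is a dict: "clock": time; "qpos": joint angles; "qd": joint speeds; "joint_efforts": joint torques, N m; "position": TCP position; "tool_rot": TCP orientation; "force": force on the tool from outside, world axes, zero at the start; "moment": the same for the moment, N m; "grip_width": finger opening in m; "finger_force": force on a finger pad.
Only numpy, scipy, OpenCV 4.12 (cv2) and the standard library are available. Lean on these libraries where they do the work, as an engineer would, in place of code of your own. Each camera call takes 0.05 s, during which the arm holds its last target. There are 200 camera calls.

TASK

Lower the dial padlock onto the jig so that the two holes of its backplate go over the two pins and it rests flush, then turn its dial, feeling the clicks, until the pointed nose of the knob clicks in at the index mark beside the shackle, and pull the shackle fully open while the lock stays seated on the pins. Then lift the lock off the pins and finish with the gripper holding it up above the jig for inspection, level and still, at least 120 mm higher than it sat, with the shackle still open: do not put it down or let go. Leave the other things on the bench where they are.

Things in the scene. Friction and masses are not known exactly. Their poses are not given: they have to be found in the camera images.
- lock_center (a point): Centre of the dial padlock's dark steel body, half-way up, on the dial axis, 20 mm above the lock's underside. The lock is loose, about 0.45 kg, dial up; x from the shackle end to the holed end, z up. The body is 70 mm along x, 50 mm along y, from 6 to 34 mm above the underside; its plain sides, 50 mm apart in y, can be gripped from above. The weight centres within 5 mm of this point.
- lock_seat (a point): Point on the underside of the lock right below lock_center (20 mm below it), same axes. The lock's base is a steel backplate 6 mm thick, 50 mm wide in y, from x = -35 to x = +67 mm of this point, so that 32 mm of it sticks out of the body at the +x end, with the two holes.
- lock_holes (a point): Point on the underside of the backplate half-way between its two through holes, at x = +52 mm from lock_seat. The holes are 10.5 mm in diameter, at y = -14 and +14 mm.
- jig_seat (a point): Point on the flat top of the jig's block where lock_seat comes to lie, 37 mm above the bench; x towards the pins, z up. The jig is fixed: a drilled aluminium breadboard 190 x 200 x 12 mm with a steel block 25 mm tall on it, x = -30 to +65 mm from here, 46 mm wide. The seated lock has this point's heading, so its shackle overhangs the block at -x.
- jig_pins (a point): Point half-way between the feet of the two locating pins, on the block's top, at x = +52 mm from jig_seat. The pins are 8 mm in diameter at y = -14 and +14 mm and stand 13 mm above the block, the last 4 mm tapering to a point 3 mm across.
- dial (a joint): Dial angle about the lock's z, rad, counter-clockwise from above positive. At 0 the knob's nose points at the raised index mark, to the shackle (lock -x): only there the shackle is free. It clicks every 0.524 rad (30 degrees), springs to the nearest notch when let go, takes up to 0.1 N m to turn, starts 1 to 3 notches negative, has no stop at 0. Pulling the shackle out blocks it.
- dial_grip (a point): Grip point on the dial's axis, 59 mm above the lock's underside. The knob is an upright black bar 34 mm long, 12 mm thick, one end pointed with a brass line on top, from 38 to 68 mm above the underside, on a steel disc 38 mm across and 4 mm thick. Axes turn with the dial: x along the bar (nose at the -x end, 22 mm from the axis), y across the 12 mm that is gripped.
- shackle (a joint): How far the shackle is pulled out, m: 0 shut, 0.013 fully open; it slides along the lock's -x. Locked, it gives 2 to 4 mm when pulled hard. Free, it slides against about 2 N of friction and stays where it is left.
- shackle_grip (a point): Point midway between the shackle's legs, 20 mm above the lock's underside, 58 mm from lock_center towards -x when shut; moves with the shackle. It is a U of 8 mm round steel bar, legs along x, 42 mm over their outer sides, 26 mm between, from the body (x = -35 mm) to the bow's outside at x = -77 mm. Can be gripped over both legs from above, fingers closing along y.
- post: an aluminium optics post, 50 mm tall, 30 mm foot; origin at its underside. A loose bystander, to be left alone.
- wrench: a small wrench, 120 mm long, lying flat; origin at its underside (handle end to -x). A loose bystander, to be left alone.
- driver: a screwdriver, 130 mm long, lying; origin at its underside (handle end to -x). A loose bystander, to be left alone.
- jar: a clear jar with a black cap, 56 mm across, 60 mm tall; origin at its underside. A loose bystander, to be left alone.
- padlock: a small plain brass padlock, 40 mm, without dial or backplate (not the one to be tested); origin at its underside. A loose bystander, to be left alone.
- tray: a shallow black two-part tray, 130 x 90 x 30 mm; origin at its underside. A loose bystander, to be left alone.
- mount: a round lens mount on a foot, 48 mm across, 58 mm tall; origin at its underside. A loose bystander, to be left alone.
- lock: The whole dial padlock taken together; its origin is the point lock_seat.
- jig: The whole jig taken together; its origin is on the bench, 37 mm below jig_seat; same axes.
Things that resemble listed ones, but are neither listed nor needed, are in the scene too. Leave any turquoise look-alike of the lock alone.

How it is judged:
On the way, in this order (a step that is already met when the one before it is completed fails the run):
1. the lock's backplate rests flush on the jig with its holes over the pins (distance between lock_seat and jig_seat below 0.004 m and distance between lock_holes and jig_pins below 0.004 m and z of each of lock_seat, lock_holes in the frame of jig_seat below 0.002 m), for 0.3 s.
2. with the lock seated, the dial sits in the notch at the index mark (all of step 1 and value of joint dial between -0.13 and 0.13 rad), for 0.3 s.
3. with the lock seated, the shackle is pulled open (all of step 1 and value of joint shackle above 0.01 m), for 0.2 s.
At the end, for the whole second after the job is handed in: The fingers hold the lock over 100 mm above its seat, within 100 mm of it sideways, off the jig, tilted under 15 degrees, slower than 30 mm/s, shackle over 10 mm out, dial within 0.13 rad of the mark; it was flush on the pins (within 4 mm, under 2 mm high) while dialled and pulled (value of joint shackle above 0.01 m and value of joint dial between -0.13 and 0.13 rad and z of lock_seat in the frame of jig_seat above 0.1 m and horizontal distance between lock_seat and jig_seat below 0.1 m and angle between lock_seat's own z axis and vertical below 0.26 rad and contact force between the fingers and lock above 2 N and contact force between lock and jig below 0.05 N and linear speed of lock below 0.03 m/s); the arm keeps its last pose, push and grip.
It fails at once if a bystander is moved more than 30 mm (distance of any of post, wrench, driver, jar, padlock, tray, mount from where it was at the start of the episode above 0.03 m).
It also fails if it takes over 72 s, if anything falls off the work surface, if the arm or the gripper's body presses on something with over 40 N, if the wrist force passes 120 N, or if a joint passes its speed limit or range.

## Working session

There is one attempt and no reset: what is moved stays moved. The work goes in short steps, Python scripts to look and compute and a tool call to move; the robot and the scene stay as the last step left them, time stands still between calls to the robot, and variables do not carry over. Pictures are saved under pics/ and viewed, at most 10 in all, crops included, and the job is handed in when it is done.

Besides the shell and the picture viewer there is one more tool, called after "Request:" as name(argument=value, ...) on one line, values as JSON. move_arm: Moves the arm, as the interface text tells. Its arguments: {"type":"object","properties":{"series":{"type":"array"},"squeeze":{"type":"number"}},"required":["series"]}

```bash
mkdir -p pics; cat > h.py <<'E'
import numpy as np, cv2
from scipy.spatial.transform import Rotation as Ro
from workcell import bot
def K(n):
    p=bot.camera_params(n); f=200/np.tan(np.radians(p["fovy"])/2); return p,f
def pose(s=None):
    s=s or bot.observe(); T=np.eye(4); r=np.array(s["tool_rot"])
    T[:3,:3]=Ro.from_euler('xyz',r).as_matrix() if r.shape==(3,) else r
    T[:3,3]=s["position"]; return T
def world(n,uv,d,T=None):
    p,f=K(n); uv=np.atleast_2d(uv).astype(float); d=np.ravel(d)
    c=np.c_[(uv[:,0]-p["cx"])/f*d,(uv[:,1]-p["cy"])/f*d,d]
    if n=="wrist":
        M=T@np.array(p["tool_from_camera"]); return c@M[:3,:3].T+M[:3,3]
    return (c-np.array(p["t"]))@np.array(p["R"])
def proj(n,X,T=None):
    p,f=K(n); X=np.atleast_2d(X)
    if n=="wrist":
        M=np.linalg.inv(T@np.array(p["tool_from_camera"])); c=X@M[:3,:3].T+M[:3,3]
    else: c=X@np.array(p["R"]).T+np.array(p["t"])
    return np.c_[c[:,0]/c[:,2]*f+p["cx"],c[:,1]/c[:,2]*f+p["cy"]]
def save(name,im,s=1):
    im=cv2.resize(im,None,fx=s,fy=s,interpolation=cv2.INTER_CUBIC); cv2.imwrite("pics/"+name,im[:,:,::-1])
E
python3 - <<'E'
from h import *
print(bot.observe())
for n in("top","side"):
    im,d=bot.grab_frame(n); save(n+"0.png",im,1.25); np.savez(n+"0.npz",im=im,d=d)
    for t in("lock","jig","dial","shackle","padlock"):
        for r in bot.find_in(n,t)[:4]:
            print(n,t,round(r["conf"],2),np.round(r["bbox"]))
print(K("top"),K("wrist"))
E
```

```text
{'clock': 0.0, 'qpos': array([-1.2542034 ,  0.52205437, -0.03630112,  1.59997592,  0.0212336 ,
        1.02111481, -0.11280743]), 'qd': array([ 0.00011643, -0.00192652,  0.00036459, -0.00142105,  0.00024304,
        0.00026969, -0.00077726]), 'joint_efforts': array([-3.24396433e-04, -9.27113700e+01,  1.97993405e+00, -3.69946718e+01,
        1.78400218e-02,  8.14510568e-03, -1.66910104e-05]), 'position': array([0.23568841, 0.5784759 , 0.2106124 ]), 'tool_rot': array([-3.14043232e+00,  1.24784478e-04,  2.75477660e+00]), 'force': array([0.23517353, 0.05783834, 0.68399571]), 'moment': array([-0.02941295, -0.0226859 ,  0.02099143]), 'finger_force': 0.0, 'grip_width': 0.08575680247918667}
top lock 0.85 [231. 212. 272. 260.]
top lock 0.82 [369. 222. 414. 246.]
top lock 0.8 [384. 146. 415. 195.]
top lock 0.59 [415. 277. 466. 301.]
top jig 0.71 [217. 115. 293. 193.]
top dial 0.68 [242. 227. 254. 239.]
top dial 0.64 [140. 177. 169. 201.]
top dial 0.54 [441. 282. 458. 300.]
top shackle 0.68 [231. 238. 244. 257.]
top shackle 0.6 [401. 175. 418. 195.]
top shackle 0.58 [417. 278. 433. 292.]
top sh
[... 538 characters left out ...]
([[ 0.01466413, -0.99948221,  0.02864053],
       [-0.99277324, -0.01796575, -0.11865298],
       [ 0.11910609, -0.0266936 , -0.99252264]]), 't': array([-0.02010275,  0.44649309,  1.05273936])}, np.float64(374.2871177107328)) ({'fovy': 66.0398894752729, 'cx': 316.67160096885635, 'cy': 199.32373635830123, 'tool_from_camera': array([[ 1.00561064e-03, -9.64554644e-01, -2.63881275e-01,
         6.72958659e-02],
       [ 9.99999376e-01,  1.09837319e-03, -2.03996878e-04,
         8.80282660e-04],
       [ 4.86606255e-04, -2.63880905e-01,  9.64555147e-01,
        -1.62978367e-01],
       [ 0.00000000e+00,  0.00000000e+00,  0.00000000e+00,
         1.00000000e+00]])}, np.float64(307.73841575240743))
```

View pics/top0.png

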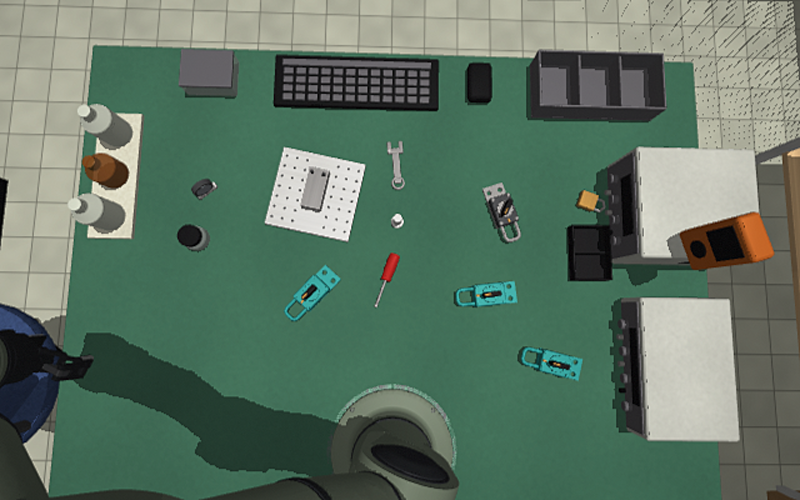

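The picture shows four lock-like things, in native top pixels. Three are turquoise look-alikes at (250,234), (388,235) and (440,290), and the dark steel one is at (400,170). The small brass padlock is at (472,161). The dark one fits the description. The jig is at (255,155), with its block at (252,150). I'll check the choice in one close crop.

```bash
python3 - <<'E'
from h import *
z=np.load("top0.npz"); im,d=z["im"],z["d"]
a=cv2.resize(im[135:205,370:430],None,fx=6,fy=6,interpolation=2); b=cv2.resize(im[110:195,210:300],None,fx=4.94,fy=4.94,interpolation=2)[:420]
save("crop1.png",np.hstack([a,b[:, :430]]))
for u,v in [(402,165),(408,187),(395,152),(252,145),(248,165),(239,187),(471,161),(470,200),(317,178)]:
    print((u,v),world("top",[u,v],d[v,u]).round(4)[0])
# block points by height
v,u=np.mgrid[110:200,210:300]; P=world("top",np.c_[u.ravel(),v.ravel()],d[110:200,210:300].ravel())
print(np.percentile(P[:,2],[2,20,50,80,95,98,99,99.8]).round(4))
m=(P[:,2]>.028)&(P[:,2]<.06); print(m.sum(),cv2.minAreaRect(P[m,:2].astype(np.float32)),P[m].mean(0))
v,u=np.mgrid[140:205,375:425]; P=world("top",np.c_[u.ravel(),v.ravel()],d[140:205,375:425].ravel())
m=(P[:,2]>.004); print(m.sum(),cv2.minAreaRect(P[m,:2].astype(np.float32)),P[m].mean(0),P[:,2].max())
E
```

```text
(402, 165) [ 0.554  -0.2478  0.04  ]
(408, 187) [ 0.4962 -0.2748  0.0007]
(395, 152) [ 0.6012 -0.2358  0.005 ]
(252, 145) [0.6048 0.1878 0.0361]
(248, 165) [0.5461 0.1976 0.0335]
(239, 187) [ 0.4868  0.2274 -0.0008]
(471, 161) [ 0.5746 -0.459   0.0213]
(470, 200) [ 0.4602 -0.4604  0.0021]
(317, 178) [ 0.5126 -0.002   0.0306]
[-3.7000e-03 -5.0000e-04  8.8000e-03  1.3100e-02  3.5800e-02  3.8200e-02
  4.0000e-02  1.0984e+00]
531 ((0.5908308029174805, 0.18879929184913635), (0.046646177768707275, 0.09528473764657974), 78.35028839111328) [0.58986247 0.18833516 0.03688039]
749 ((0.4447096288204193, -0.1797059178352356), (0.1959780901670456, 0.4229535162448883), 57.74205780029297) [ 0.54211789 -0.24498729  0.04318097] 1.0984211368279404
```

View pics/crop1.png

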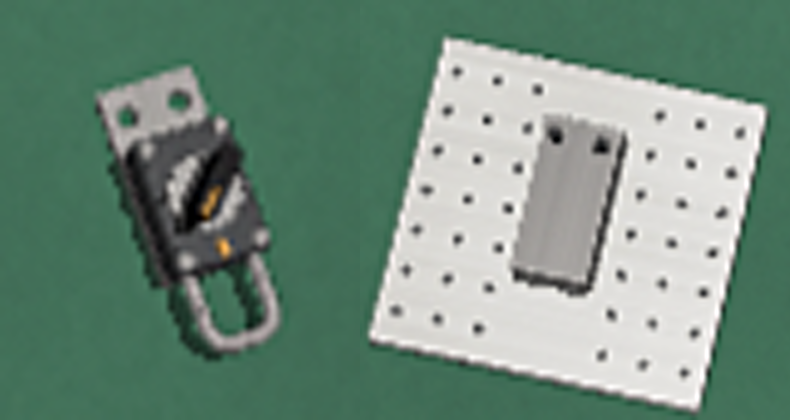

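The crop confirms it: dark steel body, knob with a brass line, brass index mark by the shackle, holes at the far end. The jig's pins are also at its far end. Next I go above the lock.

```bash
cat >> h.py <<'E'
def go(p,yaw,T=None):
    "print shift cm & turn to world TCP p with tool down at yaw deg"
    T=pose() if T is None else T
    G=np.eye(4); G[:3,:3]=Ro.from_euler('xyz',[np.pi,0,np.radians(yaw)]).as_matrix(); G[:3,3]=p
    D=np.linalg.inv(T)@G
    print("shift",(D[:3,3]*100).round(2),"turn",Ro.from_matrix(D[:3,:3]).as_rotvec().round(3)); return G
E
python3 - <<'E'
from h import *
G=go([.52,.3,.25],90); go([.553,-.25,.21],20,G)
E
```

```text
shift [-36.84 -15.1   -3.88] turn [-0.    -0.     1.184]
shift [-55.    3.3   4. ] turn [ 0.    -0.     1.222]
```

Request:
move_arm(series=[[[-36.8,-15.1,-3.9],[0,0,1.184],100],[[-36.8,-15.1,-3.9],[0,0,1.184],100],[[-36.8,-15.1,-3.9],[0,0,1.184],100],[[-36.8,-15.1,-3.9],[0,0,1.184],100],[[-36.8,-15.1,-3.9],[0,0,1.184],100],[[-36.8,-15.1,-3.9],[0,0,1.184],100],[[-36.8,-15.1,-3.9],[0,0,1.184],100],[[-36.8,-15.1,-3.9],[0,0,1.184],100],[[-36.8,-15.1,-3.9],[0,0,1.184],100],[[-36.8,-15.1,-3.9],[0,0,1.184],100],[[-36.8,-15.1,-3.9],[0,0,1.184],100],[[-36.8,-15.1,-3.9],[0,0,1.184],100]])

```text
clock: 1.6
position: [0.5205, 0.2989, 0.2502]
tool_rot: [3.141, 0.0, 1.568]
force: [-0.3, 2.0, -0.2]
grip_width: 0.0852
finger_force: 0.0
```

Request:
move_arm(series=[[[-55,3.3,4],[0,0,1.222],100],[[-55,3.3,4],[0,0,1.222],100],[[-55,3.3,4],[0,0,1.222],100],[[-55,3.3,4],[0,0,1.222],100],[[-55,3.3,4],[0,0,1.222],100],[[-55,3.3,4],[0,0,1.222],100],[[-55,3.3,4],[0,0,1.222],100],[[-55,3.3,4],[0,0,1.222],100],[[-55,3.3,4],[0,0,1.222],100],[[-55,3.3,4],[0,0,1.222],100],[[-55,3.3,4],[0,0,1.222],100],[[-55,3.3,4],[0,0,1.222],100],[[-55,3.3,4],[0,0,1.222],100],[[-55,3.3,4],[0,0,1.222],100],[[-55,3.3,4],[0,0,1.222],100],[[-55,3.3,4],[0,0,1.222],100]])

```text
clock: 2.93
position: [0.5526, -0.2493, 0.2098]
tool_rot: [-3.141, 0.0, 0.349]
force: [-0.7, 0.6, 0.6]
grip_width: 0.0855
finger_force: 0.0
```

```bash
python3 - <<'E'
from h import *
s=bot.observe(); T=pose(s); print(s["clock"],s["position"],s["tool_rot"],s["qpos"].round(2),s["force"])
im,d=bot.grab_frame("wrist"); np.savez("w1.npz",im=im,d=d,T=T); save("w1.png",im,1.25)
for t in("lock","lock_holes","dial","shackle"):
    for r in bot.trace("wrist",t)[:2]:
        m=r["mask"]; v,u=np.nonzero(m&(d>0)); P=world("wrist",np.c_[u,v],d[v,u],T)
        print(t,round(r["conf"],2),np.round(r["bbox"]),P.mean(0).round(4),cv2.minAreaRect(P[:,:2].astype(np.float32)),np.percentile(P[:,2],[1,50,99]).round(4))
        if t=="lock":
            q=P[(P[:,2]>.028)&(P[:,2]<.037)]; print(" bodytop",len(q),cv2.minAreaRect(q[:,:2].astype(np.float32)))
E
```

```text
2.9333 [ 0.55263697 -0.24929698  0.20978196] [-3.14074414e+00  2.31853389e-04  3.49201556e-01] [-0.1   0.58  0.65  1.68 -0.4   1.02 -0.54] [-0.73328063  0.59958128  0.60637145]
lock 0.92 [210. 284. 298. 337.] [ 0.3629 -0.2291  0.03  ] ((0.34147030115127563, -0.23347844183444977), (0.07969634979963303, 0.10376973450183868), 7.236271381378174) [0.0012 0.0335 0.0687]
 bodytop 1069 ((0.3546646535396576, -0.21691980957984924), (0.04940539598464966, 0.07004351913928986), 6.827169895172119)
lock 0.65 [301. 120. 343. 239.] [ 0.5601 -0.2494  0.0295] ((0.5475326776504517, -0.2543107271194458), (0.1423160582780838, 0.056433938443660736), 19.261734008789062) [0.001  0.0336 0.0692]
 bodytop 1715 ((0.5511437654495239, -0.2526818513870239), (0.06979343295097351, 0.04986710846424103), 19.354663848876953)
lock_holes 0.79 [297. 116. 344. 240.] [ 0.5594 -0.2499  0.0289] ((0.542724609375, -0.25722840428352356), (0.15392866730690002, 0.05269414931535721), 19.432857513427734) [-0.0001  0.0335  0.0692]
lock_holes 0.62 [213. 276. 297. 339.] [ 0.363  -0.2291  0.0297] ((0.41565388441085815, -0.22483643889427185), (0.2290557324886322, 0.10152661800384521), 7.326128959655762) [0.0004 0.0335 0.0688]
dial 0.59 [304. 164. 336. 201.] [ 0.5535 -0.251   0.0532] ((0.5521152019500732, -0.25240790843963623), (0.03584936633706093, 0.036297187209129333), 88.49136352539062) [0.0356 0.0537 0.0697]
dial 0.57 [217. 300. 254. 339.] [ 0.3583 -0.2158  0.0529] ((0.4253374934196472, -0.22523599863052368), (0.04245132580399513, 0.26608458161354065), 83.19573211669922) [0.0337 0.0531 0.0692]
shackle 0.67 [300. 211. 339. 240.] [ 0.4961 -0.2729  0.0213] ((0.4991109371185303, -0.2707585394382477), (0.0413820818066597, 0.04675405099987984), 23.009815216064453) [-0.0005  0.0234  0.0258]
```

View pics/w1.png

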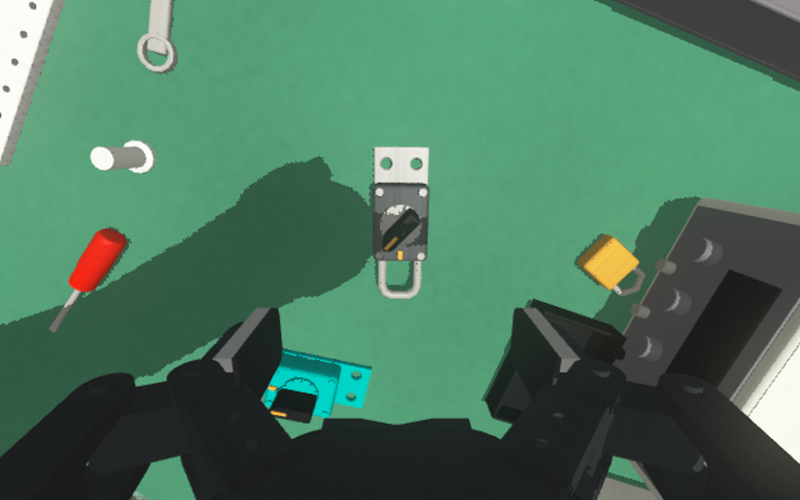

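The wrist view shows the lock alone at (400,220) in the saved picture, with the body top fitting 70×50 mm and the nose to the lower left of the index mark. Lock centre is (0.551,-0.253), heading 19.35°.

```bash
python3 - <<'E'
from h import *
go([.5511,-.2527,.003],19.35)
z=np.load("w1.npz"); d,T=z["d"],z["T"]
v,u=np.mgrid[150:215,295:345]; v,u=v.ravel(),u.ravel(); P=world("wrist",np.c_[u,v],d[v,u],T)
q=P[(P[:,2]>.064)&(P[:,2]<.072)]; print(len(q),cv2.minAreaRect(q[:,:2].astype(np.float32)))
a=np.radians(19.35); L=(q[:,:2]-[.5511,-.2527])@np.array([[np.cos(a),-np.sin(a)],[np.sin(a),np.cos(a)]])
w,V=np.linalg.eigh(np.cov(L.T)); e=V[:,1]*(-np.sign(V[0,1])); print(L.mean(0),"nose line rel lock deg",np.degrees(np.arctan2(e[1],e[0])), (L@e).min(),(L@e).max())
E
```

```text
shift [-0.34  0.35 20.73] turn [-0.    -0.     0.013]
425 ((0.549933671951294, -0.2519461214542389), (0.012380648404359818, 0.03855203092098236), 65.43389892578125)
[0.00038336 0.00011198] nose line rel lock deg 136.9799020051521 -0.017940260122656794 0.020646135394260783
```

Request:
move_arm(series=[[[-0.3,0.4,4],[0,0,0.013],100],[[-0.3,0.4,8],[0,0,0.013],100],[[-0.3,0.4,12],[0,0,0.013],100],[[-0.3,0.4,15],[0,0,0.013],100],[[-0.3,0.4,18],[0,0,0.013],100],[[-0.3,0.4,19.5],[0,0,0.013],100],[[-0.3,0.4,20.3],[0,0,0.013],100],[[-0.3,0.4,20.7],[0,0,0.013],100],[[-0.3,0.4,20.7],[0,0,0.013],100]])

```text
clock: 3.93
position: [0.5514, -0.2544, 0.0033]
tool_rot: [3.142, -0.0, 0.336]
force: [0.7, 0.4, 0.5]
grip_width: 0.0852
finger_force: 0.0
```

Request:
move_arm(series=[[[0,0,0],[0,0,0],30],[[0,0,0],[0,0,0],30],[[0,0,0],[0,0,0],30],[[0,0,0],[0,0,0],30],[[0,0,0],[0,0,0],30],[[0,0,0],[0,0,0],30],[[0,0,0],[0,0,0],30],[[0,0,0],[0,0,0],30]], squeeze=60)

```text
clock: 4.6
position: [0.5517, -0.2547, 0.0046]
tool_rot: [3.141, -0.001, 0.336]
force: [-2.9, 2.8, 14.0]
grip_width: 0.0479
finger_force: 60.1
```

```bash
python3 - <<'E'
from h import *
T=pose(); G=go([.5517,-.2547,.2],19.25,T); go([.574,.1923,.15],-11.65,G)
E
```

```text
shift [ 2.000e-02  1.000e-02 -1.954e+01] turn [ 0.    -0.001 -0.   ]
shift [ 16.84 -41.47   5.  ] turn [-0.    -0.     0.539]
```

Request:
move_arm(series=[[[0,0,-0.5],[0,0,0],30],[[0,0,-2],[0,0,0],30],[[0,0,-5],[0,0,0],30],[[0,0,-9],[0,0,0],30],[[0,0,-13],[0,0,0],30],[[0,0,-16],[0,0,0],30],[[0,0,-18],[0,0,0],30],[[0,0,-19.5],[0,0,0],30],[[0,0,-19.5],[0,0,0],30]])

```text
clock: 5.35
position: [0.5521, -0.2552, 0.2015]
tool_rot: [3.139, -0.004, 0.336]
force: [0.4, -0.8, -4.4]
grip_width: 0.0476
finger_force: 63.6
```

Lifted: the extra weight is about 4.5 N. Next I carry it to above the jig.

Request:
move_arm(series=[[[1.5,-4,0],[0,0,0.05],30],[[3,-8,0],[0,0,0.1],30],[[4.6,-11.5,0],[0,0,0.15],30],[[6.1,-15,0],[0,0,0.2],30],[[7.6,-18.5,0],[0,0,0.24],30],[[9,-22,0],[0,0,0.29],30],[[10.4,-25.5,0],[0,0,0.33],30],[[11.8,-29,0],[0,0,0.38],30],[[13.2,-32.5,0],[0,0,0.42],30],[[14.6,-36,1],[0,0,0.47],30],[[15.8,-39,3],[0,0,0.51],30],[[16.5,-40.7,4.5],[0,0,0.53],30],[[16.8,-41.5,5],[0,0,0.539],30],[[16.8,-41.5,5],[0,0,0.539],30],[[16.8,-41.5,5],[0,0,0.539],30]])

```text
clock: 6.6
position: [0.5729, 0.1914, 0.148]
tool_rot: [3.14, 0.0, -0.203]
force: [0.3, -0.5, -3.9]
grip_width: 0.0479
finger_force: 63.9
```

```bash
python3 - <<'E'
from h import *
s=bot.observe(); T=pose(s); print(s["clock"],s["position"],s["tool_rot"],s["qpos"].round(2),s["force"],s["moment"])
im,d=bot.grab_frame("wrist"); np.savez("w2.npz",im=im,d=d,T=T); save("w2.png",im[:300,120:520],2)
E
```

```text
6.6 [0.57288294 0.19137618 0.14795323] [ 3.14020400e+00  1.99771328e-04 -2.03226366e-01] [-0.91  0.7   0.77  1.74 -0.58  0.94 -1.68] [ 0.33278985 -0.52490895 -3.93959903] [-0.06587202  0.01285771  0.02560709]
```

View pics/w2.png

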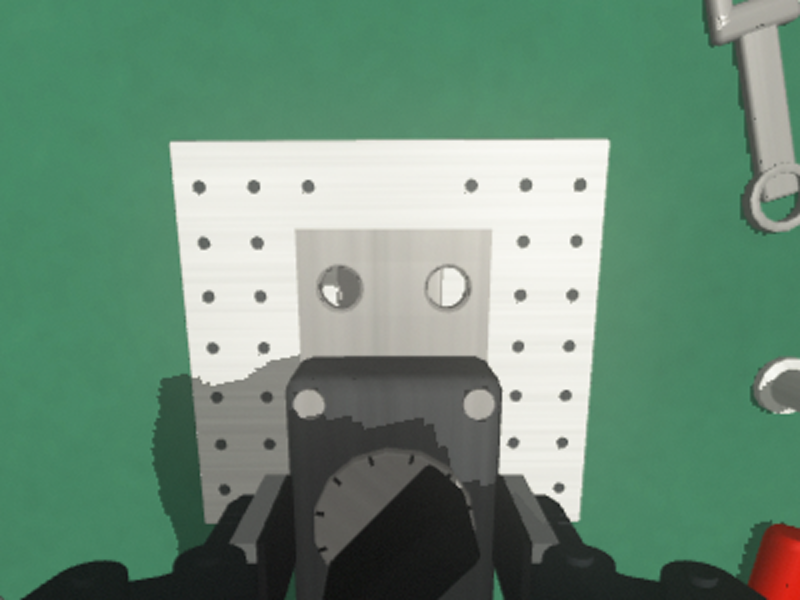

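The view shows the plate with its two holes at (340,288) and (448,287) in the crop, over the board and hiding the block. I'll tie the top-camera block measurement to the wrist camera through the board outline.

```bash
python3 - <<'E'
from h import *
def rect(P): return cv2.minAreaRect(P[:,:2].astype(np.float32))
def fitrect(m,n,z,T=None,d=None):
    # outline of mask -> intersect rays with plane z
    c=max(cv2.findContours(m.astype(np.uint8),0,1)[0],key=cv2.contourArea)[:,0]
    A=world(n,c,np.ones(len(c)),T); B=world(n,c,2*np.ones(len(c)),T)
    k=(z-A[:,2])/(B[:,2]-A[:,2]); P=A+(B-A)*k[:,None]
    return cv2.minAreaRect(P[:,:2].astype(np.float32))
z=np.load("top0.npz"); it,dt=z["im"],z["d"]
w=np.load("w2.npz"); iw,dw,T=w["im"],w["d"],w["T"]
v,u=np.mgrid[0:400,0:640]
def Z(n,d,T=None): return world(n,np.c_[u.ravel(),v.ravel()],d.ravel(),T).reshape(400,640,3)
Pt=Z("top",dt); Pw=Z("wrist",dw,T)
white=lambda im:(im.min(2)>150)
mt=(abs(Pt[...,2]-.0125)<.012)&(u>205)&(u<305)&(v>100)&(v<205)&(it.min(2)>110)
mt=cv2.morphologyEx(mt.astype(np.uint8),cv2.MORPH_CLOSE,np.ones((5,5)))
print("top board",fitrect(mt,"top",.012))
mb=(Pt[...,2]>.028)&(Pt[...,2]<.045)&(u>225)&(u<280)&(v>120)&(v<180)
print("top block", rect(Pt[mb]), fitrect(mb,"top",.037), Pt[mb][:,2].mean())
# board in wrist: lines fit of far edge, left & right edges via points
mw=(abs(Pw[...,2]-.012)<.004)
q=Pw[mw&(iw[...,0]>90)]; print("wrist board",len(q),rect(q))
# holes
g=cv2.cvtColor(iw,cv2.COLOR_RGB2GRAY)
plate=(Pw[...,2]>.14)&(Pw[...,2]<.165)&(u>250)&(u<380)&(v>110)&(v<185)
print("plate z",np.median(Pw[plate][:,2]),rect(Pw[plate]))
inv=(~plate).astype(np.uint8); 
n,l,st,ce=cv2.connectedComponentsWithStats(inv)
for i in range(n):
    if 100<st[i,4]<900:
        zz=np.median(Pw[plate][:,2]); A=world("wrist",ce[i],1,T)[0];B=world("wrist",ce[i],2,T)[0]
        X=A+(B-A)*(zz-A[2])/(B[2]-A[2]); print(ce[i],st[i],X)
body=(Pw[...,2]>.166)&(Pw[...,2]<.19)&(u>250)&(u<380)&(v>170)
print("body top z",np.percentile(Pw[body][:,2],[5,50,95]))
E
```

```text
top board ((0.58245849609375, 0.1903649866580963), (0.1997298002243042, 0.19120752811431885), 78.63919067382812)
top block ((0.5908308029174805, 0.18879929184913635), (0.046646177768707275, 0.09528473764657974), 78.35028839111328) ((0.5900483131408691, 0.18814167380332947), (0.0471559539437294, 0.09548471868038177), 78.43527221679688) 0.03666086947121785
wrist board 24828 ((0.5851348638534546, 0.19956564903259277), (0.48896074295043945, 0.34905359148979187), 71.12654113769531)
plate z 0.14954973478347522 ((0.6214300990104675, 0.1824614256620407), (0.05031363293528557, 0.03454498574137688), 78.44796752929688)
[289.95138889 143.21180556] [281 134  19  19 288] [0.62681804 0.19530569 0.14954973]
[342.65964912 143.11929825] [334 134  19  19 285] [0.62137924 0.16856656 0.14954973]
body top z [0.17345271 0.17758174 0.18562984]
```

```bash
python3 - <<'E'
from h import *
w=np.load("w2.npz"); iw,dw,T=w["im"].astype(int),w["d"],w["T"]
p=bot.camera_params("wrist")
u0,v0=120,0
m=(iw[...,1]-iw[...,0]<25)&(iw[...,0]>70)
def ray(uv,z):
    A=world("wrist",uv,np.ones(len(uv)),T);B=world("wrist",uv,2*np.ones(len(uv)),T)
    return (A+(B-A)*((z-A[:,2])/(B[:,2]-A[:,2]))[:,None])[:,:2]
far=[];le=[];ri=[]
for c in range(215,415,4):
    r=np.nonzero(m[40:110,c])[0]; far.append((c,40+r[0]-.5))
for r in range(80,180,4):
    c=np.nonzero(m[r,190:250])[0]; le.append((190+c[0]-.5,r))
    c=np.nonzero(m[r,380:440])[0]; ri.append((380+c[-1]+.5,r))
out=[]
for n,a in(("far",far),("left",le),("right",ri)):
    P=ray(np.array(a,float),.012); vx,vy,x,y=cv2.fitLine(P.astype(np.float32),cv2.DIST_HUBER,0,.001,.001).ravel()
    out.append((np.array([x,y]),np.array([vx,vy]))); print(n,np.degrees(np.arctan2(vy,vx)),x,y)
a=np.radians(-11.5); ex=np.array([np.cos(a),np.sin(a)]); ey=np.array([-ex[1],ex[0]])
f=out[0][0]@ex
# eval left/right at centre
yl=out[1][0]@ey; yr=out[2][0]@ey; print("width",yl-yr)
C=(f-.095)*ex+(yl+yr)/2*ey; C2=(f-.1)*ex+(yl+yr)/2*ey
print("board centre (190 along x)",C,"(200 along x)",C2)
E
```

```text
far 78.42978 0.68151987 0.19295499
left -11.180836 0.64625144 0.28046298
right -11.45932 0.6058501 0.0854049
width 0.19919696066036185
board centre (190 along x) [0.58426449 0.19143546] (200 along x) [0.57936487 0.1924323 ]
```

Request:
move_arm(series=[[[0.17,-0.12,2],[0,0,0],30],[[0.17,-0.12,5],[0,0,0],30],[[0.17,-0.12,7],[0,0,0],30],[[0.17,-0.12,8],[0,0,0],30],[[0.17,-0.12,8.3],[0,0,0],30],[[0.17,-0.12,8.3],[0,0,0],30],[[0.17,-0.12,8.3],[0,0,0],30]])

```text
clock: 7.23
position: [0.5758, 0.1929, 0.0666]
tool_rot: [-3.141, -0.001, -0.204]
force: [-0.3, 0.3, -3.7]
grip_width: 0.048
finger_force: 63.8
```

```bash
python3 - <<'E'
from h import *
s=bot.observe(); T=pose(s); print(s["clock"],s["position"],s["tool_rot"],s["force"])
im,d=bot.grab_frame("wrist"); np.savez("w3.npz",im=im,d=d,T=T); save("w3.png",im[100:190,250:390],5)
E
```

```text
7.2333 [0.57580232 0.19290941 0.06656347] [-3.14084629e+00 -1.48473461e-03 -2.03910005e-01] [-0.29403356  0.25351156 -3.7448391 ]
```

View pics/w3.png

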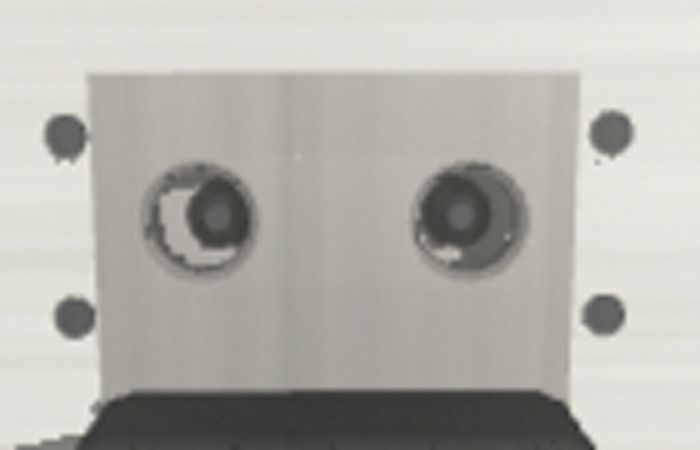

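The pins show dark through both holes, tips at (217,213) and (460,213) in the crop, with hole centres at about (200,220) and (470,220). The lock is nearly aligned, so I'll compute the remainder.

```bash
python3 - <<'E'
from h import *
w=np.load("w3.npz"); T,d=w["T"],w["d"]
def ray(uv,z):
    uv=np.array(uv,float); A=world("wrist",uv,np.ones(len(uv)),T);B=world("wrist",uv,2*np.ones(len(uv)),T)
    return (A+(B-A)*((z-A[:,2])/(B[:,2]-A[:,2]))[:,None])
px=lambda a:[(250+x/5-.4,100+y/5-.4) for x,y in a]
v,u=np.mgrid[120:130,280:350]; P=world("wrist",np.c_[u.ravel(),v.ravel()],d[120:130,280:350].ravel(),T); zp=np.median(P[:,2]); print("plate z",zp)
H=ray(px([(200,220),(470,220)]),zp); pin=ray(px([(217,213),(460,213)]),.050)
print(H,pin)
D=(pin.mean(0)-H.mean(0)); R=T[:3,:3]; print("tool shift mm",(R.T@np.r_[D[:2],0])*1e3)
hd=lambda Q:np.degrees(np.arctan2(-(Q[0]-Q[1])[0],(Q[0]-Q[1])[1])); print(hd(H),hd(pin),np.linalg.norm(H[0]-H[1]),np.linalg.norm(pin[0]-pin[1]))
E
```

```text
plate z 0.06829542715439989
[[0.62958196 0.19702095 0.06829543]
 [0.62394828 0.16963702 0.06829543]] [[0.62877374 0.19679342 0.05      ]
 [0.62313508 0.16938528 0.05      ]]
tool shift mm [-0.74538367  0.39883575 -0.00140437]
-11.62522559738588 -11.625236697487123 0.02795743494832797 0.027982153044055456
```

Request:
move_arm(series=[[[-0.07,0.04,0],[0,0,0],30],[[-0.07,0.04,0.6],[0,0,0],30],[[-0.07,0.04,1.2],[0,0,0],30],[[-0.07,0.04,1.6],[0,0,0],30],[[-0.07,0.04,2.0],[0,0,0],30],[[-0.07,0.04,2.3],[0,0,0],30],[[-0.07,0.04,2.5],[0,0,0],30],[[-0.07,0.04,2.6],[0,0,0],30],[[-0.07,0.04,2.65],[0,0,0],30],[[-0.07,0.04,2.65],[0,0,0],30]])

```text
clock: 8.12
position: [0.5741, 0.1931, 0.0414]
tool_rot: [-3.14, 0.001, -0.204]
force: [-23.0, -2.1, 58.2]
grip_width: 0.0478
finger_force: 70.6
```

The lock is down on the block, with the underside at 37.0 mm. I ease off the push and release.

Request:
move_arm(series=[[[-0.05,0,-0.1],[0,0,0],30],[[-0.05,0,-0.1],[0,0,0],100],[[-0.05,0,-0.1],[0,0,0],100],[[-0.05,0,-0.1],[0,0,0],100],[[-0.05,0,-0.1],[0,0,0],100],[[-0.05,0,-0.1],[0,0,0],100],[[-0.05,0,-2],[0,0,0],100],[[-0.05,0,-5],[0,0,0],100],[[-0.05,0,-9],[0,0,0],100],[[-0.05,0,-13],[0,0,0],100],[[-0.05,0,-16],[0,0,0],100],[[-0.05,0,-17],[0,0,0],100],[[-0.05,0,-17],[0,0,0],100]])

```text
clock: 9.2
position: [0.5748, 0.1935, 0.2111]
tool_rot: [-3.139, -0.003, -0.203]
force: [0.4, 0.0, -0.0]
grip_width: 0.0857
finger_force: 0.0
```

```bash
python3 - <<'E'
from h import *
s=bot.observe(); T=pose(s); print(s["clock"],s["position"],s["tool_rot"],s["force"])
im,d=bot.grab_frame("wrist"); np.savez("w4.npz",im=im,d=d,T=T); save("w4.png",im[90:290,220:420],3)
v,u=np.mgrid[80:300,230:410]; v,u=v.ravel(),u.ravel(); P=world("wrist",np.c_[u,v],d[v,u],T); P[:,2]-=.037
a=-.2035; S=np.array([.5741,.1931])
L=(P[:,:2]-S)@np.array([[np.cos(a),-np.sin(a)],[np.sin(a),np.cos(a)]])
ok=(abs(L[:,0])<.09)&(abs(L[:,1])<.04)
for lo,hi,n in((.028,.0365,"body"),(.003,.009,"plate"),(.062,.075,"knob")):
    m=ok&(P[:,2]>lo)&(P[:,2]<hi); q=L[m]; r=cv2.minAreaRect(q.astype(np.float32)); print(n,m.sum(),r,q.mean(0),np.median(P[m,2]))
    if n=="knob":
        w,V=np.linalg.eigh(np.cov(q.T)); e=V[:,1]; print("axis deg",np.degrees(np.arctan2(e[1],e[0])),np.sort((q-[0,0])@e)[[0,-1]])
E
```

```text
9.2 [0.57475648 0.19351152 0.21113238] [-3.13915277e+00 -2.91397927e-03 -2.03068609e-01] [ 0.42237208  0.01676793 -0.01211471]
body 2059 ((0.0004589483141899109, 0.000986199826002121), (0.05002067983150482, 0.06903208047151566), 89.8182144165039) [0.00411769 0.00021485] 0.03408669297868148
plate 1374 ((0.04963777959346771, 0.0010191891342401505), (0.03402535244822502, 0.04988720640540123), 0.0828075185418129) [0.05075081 0.00113114] 0.006327297102576353
knob 553 ((-0.0011260919272899628, 0.0019483547657728195), (0.01213449239730835, 0.03877214714884758), 48.43403244018555) [0.00016115 0.0013393 ] 0.06808950088123242
axis deg 137.91458419694052 [-0.01723643  0.02152847]
```

View pics/w4.png

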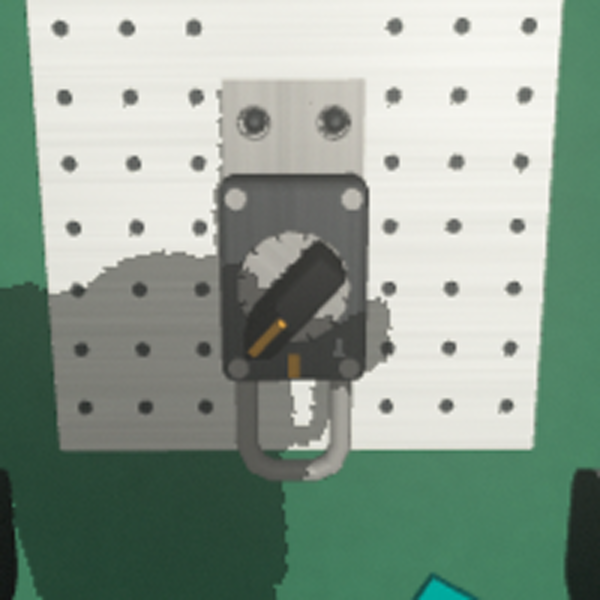

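Both pins show through the holes and the lock sits flush: plate top is 6.3 mm above the block. The nose, at (250,355) in the crop, lies about 42° short of the index mark at (293,365). Next I grip the knob, with tool yaw about 126.5°.

```bash
python3 - <<'E'
from h import *
go([.5746,.1931,.15],126.5)
E
```

```text
shift [0.07 0.04 5.92] turn [ 1.000e-03 -2.000e-03 -2.411e+00]
```

Request:
move_arm(series=[[[0,0,1],[0,0,-0.12],60],[[0,0,1],[0,0,-0.24],60],[[0,0,1],[0,0,-0.36],60],[[0,0,1],[0,0,-0.48],60],[[0,0,1],[0,0,-0.6],60],[[0,0,1],[0,0,-0.72],60],[[0,0,1],[0,0,-0.84],60],[[0,0,1],[0,0,-0.96],60],[[0,0,1],[0,0,-1.08],60],[[0,0,1],[0,0,-1.2],60],[[0,0,1],[0,0,-1.32],60],[[0,0,1],[0,0,-1.44],60],[[0,0,1],[0,0,-1.56],60],[[0,0,1],[0,0,-1.68],60],[[0,0,2],[0,0,-1.8],60],[[0,0,3],[0,0,-1.92],60],[[0,0,4],[0,0,-2.04],60],[[0,0,5],[0,0,-2.16],60],[[0.07,0.04,5.9],[0.001,-0.002,-2.28],60],[[0.07,0.04,5.9],[0.001,-0.002,-2.4],60]])

```text
clock: 10.92
position: [0.5726, 0.1924, 0.1462]
tool_rot: [-3.135, -0.002, 2.203]
force: [0.4, -0.6, -0.3]
grip_width: 0.0511
finger_force: 0.0
```

```bash
python3 - <<'E'
from h import *
s=bot.observe();print(s["clock"],s["position"],s["tool_rot"],s["qpos"].round(2),s["moment"])
go([.5746,.1931,.078],126.5)
E
```

```text
10.9167 [0.57257812 0.19240174 0.14617605] [-3.13533896e+00 -2.01264683e-03  2.20304589e+00] [-0.53  0.57  0.16  1.72 -0.12  0.87  0.31] [-0.03196146  0.03097228 -0.01629221]
shift [-0.08  0.25  6.82] turn [-0.006 -0.002 -0.005]
```

Request:
move_arm(series=[[[0,0,2],[0,0,0],50],[[0,0,3],[0,0,0],50],[[0,0,3],[0,0,0],50]])

```text
clock: 11.17
position: [0.5724, 0.1921, 0.1164]
tool_rot: [-3.135, -0.002, 2.196]
force: [0.9, 0.5, -0.1]
grip_width: 0.0432
finger_force: 0.0
```

```bash
python3 - <<'E'
from h import *
s=bot.observe();print(s["clock"],s["position"],s["tool_rot"])
go([.5746,.1931,.078],126.5)
E
```

```text
11.1667 [0.57235455 0.19209711 0.11637296] [-3.13493005e+00 -1.75272532e-03  2.19573968e+00]
shift [-0.06  0.27  3.84] turn [-0.007 -0.002 -0.012]
```

Request:
move_arm(series=[[[-0.06,0.27,1.5],[-0.007,-0.002,-0.012],50],[[-0.06,0.27,3],[-0.007,-0.002,-0.012],50],[[-0.06,0.27,3.8],[-0.007,-0.002,-0.012],50],[[-0.06,0.27,3.8],[-0.007,-0.002,-0.012],40],[[-0.06,0.27,3.8],[-0.007,-0.002,-0.012],0],[[-0.06,0.27,3.8],[-0.007,-0.002,-0.012],0],[[-0.06,0.27,3.8],[-0.007,-0.002,-0.012],0],[[-0.06,0.27,3.8],[-0.007,-0.002,-0.012],0],[[-0.06,0.27,3.8],[-0.007,-0.002,-0.012],0],[[-0.06,0.27,3.8],[-0.007,-0.002,-0.012],0],[[-0.06,0.27,3.8],[-0.007,-0.002,-0.012],0]], squeeze=25)

```text
clock: 12.08
position: [0.5769, 0.1935, 0.0821]
tool_rot: [3.136, 0.002, 2.209]
force: [-3.1, -3.0, 6.1]
grip_width: 0.0103
finger_force: 26.9
```

```bash
python3 - <<'E'
from h import *
s=bot.observe();print(s["clock"],s["position"],s["tool_rot"],s["force"],s["moment"],s["grip_width"])
go([.5746,.1931,.079],168.35)
E
```

```text
12.0833 [0.57685981 0.19351477 0.08214198] [3.13610066e+00 2.06932647e-03 2.20850110e+00] [-3.06413574 -2.96955482  6.06499449] [-0.61801439  0.64409359  0.01012241] 0.01031115500521314
shift [ 0.1  -0.21  0.31] turn [ 0.004  0.004 -0.73 ]
```

Request:
move_arm(series=[[[0,0,0],[0,0,-0.1],0],[[0,0,0],[0,0,-0.2],0],[[0.03,-0.06,0],[0,0,-0.3],0],[[0.05,-0.1,0],[0,0,-0.4],0],[[0.05,-0.1,0],[0,0,-0.4],0]])

```text
clock: 12.5
position: [0.5764, 0.1934, 0.0822]
tool_rot: [3.136, 0.005, 2.613]
force: [2.2, -1.6, 2.9]
grip_width: 0.0104
finger_force: 26.4
```

```bash
python3 - <<'E'
from h import *
s=bot.observe();print(s["clock"],s["position"],s["tool_rot"],s["force"],s["moment"],s["grip_width"])
go([.5746,.1931,.082],168.35)
E
```

```text
12.5 [0.5763582  0.19340539 0.08215353] [3.13626373 0.0047461  2.61336883] [ 2.20834524 -1.62276763  2.89727026] [-0.2408631  -0.44190983 -0.04504454] 0.010409835376156166
shift [ 0.14 -0.12  0.01] turn [ 0.005  0.006 -0.325]
```

Request:
move_arm(series=[[[0,0,0],[0,0,-0.1],0],[[0,0,0],[0,0,-0.2],0],[[0.03,0,0],[0,0,-0.3],0],[[0.03,0,0],[0,0,-0.33],0],[[0.03,0,0],[0,0,-0.33],0],[[0.03,0,0],[0,0,-0.33],0]])

```text
clock: 13.0
position: [0.576, 0.1937, 0.0821]
tool_rot: [3.138, 0.006, 2.933]
force: [2.9, -1.1, 6.2]
grip_width: 0.0111
finger_force: 26.8
```

```bash
python3 - <<'E'
from h import *
s=bot.observe();print(s["clock"],s["position"],s["tool_rot"],s["force"],s["moment"],s["grip_width"])
E
```

```text
13.0 [0.57598992 0.19367049 0.08205683] [3.13821351 0.00588205 2.93347886] [ 2.85640105 -1.06408238  6.16933015] [-0.2250631  -0.71025268 -0.00793722] 0.01107108756930993
```

Request:
move_arm(series=[[[0,0,0],[0,0,0],100],[[0,0,0],[0,0,0],100],[[0,0,0],[0,0,0],100],[[0,0,0],[0,0,0],100],[[0,0,-2],[0,0,0],100],[[0,0,-6],[0,0,0],100],[[0,0,-9],[0,0,0],100],[[0,0,-10],[0,0,0],100],[[0,0,-10],[0,0,0],100]])

```text
clock: 13.75
position: [0.576, 0.1941, 0.1845]
tool_rot: [3.136, 0.008, 2.938]
force: [-0.4, -0.3, -0.7]
grip_width: 0.0855
finger_force: 0.0
```

```bash
python3 - <<'E'
from h import *
s=bot.observe(); T=pose(s); print(s["clock"],s["position"],s["tool_rot"],s["force"])
im,d=bot.grab_frame("wrist"); np.savez("w5.npz",im=im,d=d,T=T)
c=proj("wrist",[.5748,.194,.08],T)[0].astype(int); print(c)
y0=max(0,c[1]-110); save("w5.png",im[y0:y0+200,max(0,c[0]-110):c[0]+110],3)
v,u=np.mgrid[0:400,0:640]; v,u=v.ravel(),u.ravel(); P=world("wrist",np.c_[u,v],d[v,u],T); P[:,2]-=.037
a=-.2035; S=np.array([.5746,.1931])
L=(P[:,:2]-S)@np.array([[np.cos(a),-np.sin(a)],[np.sin(a),np.cos(a)]])
ok=(abs(L[:,0])<.09)&(abs(L[:,1])<.04)
for lo,hi,n in((.028,.0365,"body"),(.003,.009,"plate"),(.066,.071,"knob"),(.018,.026,"shackle")):
    m=ok&(P[:,2]>lo)&(P[:,2]<hi); 
    if n=="shackle": m&=L[:,0]<-.036
    q=L[m]; r=cv2.minAreaRect(q.astype(np.float32)); print(n,m.sum(),r,q.min(0),q.max(0),np.median(P[m,2]))
    if n=="knob":
        w,V=np.linalg.eigh(np.cov(q.T)); e=V[:,1]; print("axis deg",np.degrees(np.arctan2(e[1],e[0])))
E
```

```text
13.75 [0.57597105 0.19405963 0.18448417] [3.13642821 0.00835571 2.93788962] [-0.4203632  -0.26164033 -0.66580436]
[314 190]
body 2410 ((-0.000844273716211319, 0.0011459235101938248), (0.049997925758361816, 0.06897035241127014), 89.71681213378906) [-0.03537451 -0.02381354] [0.03362238 0.02618913] 0.03416471143794814
plate 916 ((0.01633569970726967, 0.000761173665523529), (0.04988882318139076, 0.10244324803352356), 89.9814453125) [-0.03488232 -0.0241948 ] [0.06755641 0.02572178] 0.006388962452558801
knob 641 ((-0.0019975658506155014, 0.0012873653322458267), (0.011673100292682648, 0.03945077210664749), 89.63687133789062) [-0.02172387 -0.00466192] [0.01775406 0.00701636] 0.06825447719685976
axis deg 179.72589260268674
shackle 976 ((-0.05668210983276367, 0.001727977767586708), (0.041614484041929245, 0.04091372340917587), 89.51087188720703) [-0.07719027 -0.01924555] [-0.03634039  0.02247038] 0.02357140877527856
```

View pics/w5.png

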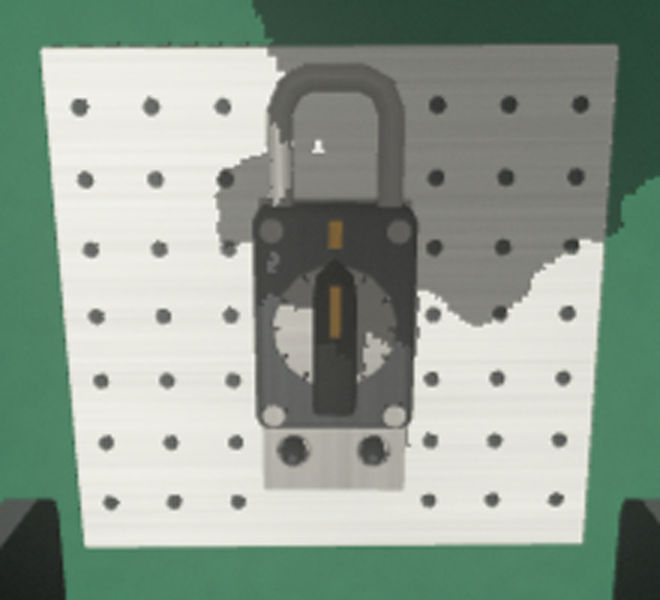

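The nose, at (335,268) in the crop, points at the index mark at (335,235): dial axis within 0.3°. The lock is still flush, with the pins at (293,450) and (373,450). Now the shackle.

```bash
python3 - <<'E'
from h import *
go([.5221,.2049,.040],168.35)
E
```

```text
shift [ 5.51 -0.03 14.22] turn [ 0.004  0.006 -0.   ]
```

Request:
move_arm(series=[[[2,0,0],[0.004,0.006,0],100],[[5.5,0,2],[0.004,0.006,0],100],[[5.5,0,5],[0.004,0.006,0],100],[[5.5,0,8.5],[0.004,0.006,0],100],[[5.5,0,11.5],[0.004,0.006,0],100],[[5.5,0,13.3],[0.004,0.006,0],100],[[5.5,0,14.2],[0.004,0.006,0],100],[[5.5,0,14.2],[0.004,0.006,0],100],[[5.5,0,14.2],[0.004,0.006,0],0],[[5.5,0,14.2],[0.004,0.006,0],0],[[5.5,0,14.2],[0.004,0.006,0],0],[[5.5,0,14.2],[0.004,0.006,0],0],[[5.5,0,14.2],[0.004,0.006,0],0],[[5.5,0,14.2],[0.004,0.006,0],0],[[5.5,0,14.2],[0.004,0.006,0],0]], squeeze=30)

```text
clock: 15.05
position: [0.5219, 0.2049, 0.0397]
tool_rot: [-3.141, -0.001, 2.939]
force: [-0.9, 0.5, -0.5]
grip_width: 0.0005
finger_force: 0.0
```

The fingers shut fully without meeting the legs, so I look.

```bash
python3 - <<'E'
from h import *
s=bot.observe(); print(s["position"],s["grip_width"],s["qpos"].round(2))
im,d=bot.grab_frame("wrist"); i2,d2=bot.grab_frame("side")
c=proj("side",[.55,.2,.06])[0].astype(int); print(c)
b=cv2.resize(i2[c[1]-50:c[1]+50,c[0]-50:c[0]+50],(400,400),interpolation=2)
save("w6.png",np.hstack([im[:400,120:520],b]))
E
```

```text
[0.52185306 0.20488405 0.03972294] 0.0005243402266681707 [-0.44  0.66 -0.06  1.89  0.07  0.59  0.83]
[309 180]
```

View pics/w6.png

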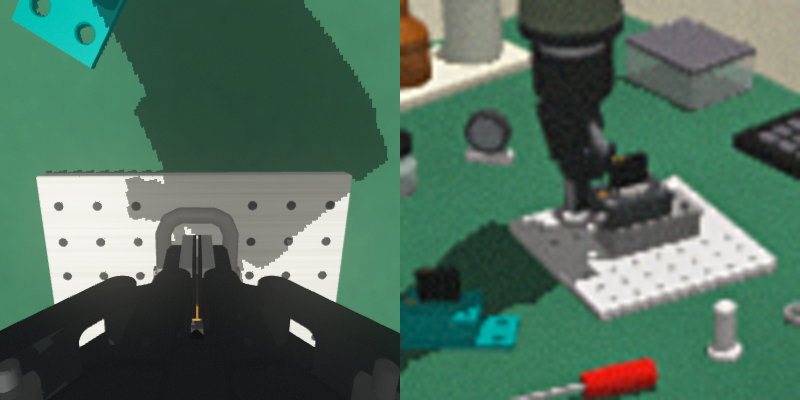

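The picture shows the shut fingers inside the U, at (197,255), with the bow in front of them at (197,215). They can pull the bow from inside along the lock's -x, so I'll do that and watch the force.

Request:
move_arm(series=[[[0.3,0,0],[0,0,0],0],[[0.6,0,0],[0,0,0],0],[[0.9,0,0],[0,0,0],0],[[1.2,0,0],[0,0,0],0],[[1.4,0,0],[0,0,0],0],[[1.6,0,0],[0,0,0],0],[[1.6,0,0],[0,0,0],0]])

```text
clock: 15.73
position: [0.5057, 0.2082, 0.0395]
tool_rot: [-3.14, -0.001, 2.939]
force: [0.3, -0.6, -0.1]
grip_width: 0.0001
finger_force: 0.3
```

Request:
move_arm(series=[[[0.1,0,0],[0,0,0],0],[[0.2,0,0],[0,0,0],0],[[0.2,0,0],[0,0,0],0]])

```text
clock: 15.98
position: [0.504, 0.2085, 0.0394]
tool_rot: [-3.14, -0.001, 2.939]
force: [0.8, 0.1, 0.7]
grip_width: 0.0002
finger_force: 0.7
```

```bash
cat >> h.py <<'E'
def bow():
    "bow outer x in lock frame + body front, from wrist depth"
    s=bot.observe(); T=pose(s); im,d=bot.grab_frame("wrist")
    v,u=np.mgrid[0:400,0:640]; v,u=v.ravel(),u.ravel(); P=world("wrist",np.c_[u,v],d[v,u],T); P[:,2]-=.037
    a=-.2035; L=(P[:,:2]-[.575,.194])@np.array([[np.cos(a),-np.sin(a)],[np.sin(a),np.cos(a)]])
    m=(d.ravel()>0)&(abs(L[:,1])<.012)&(P[:,2]>.012)&(P[:,2]<.03)&(L[:,0]<-.05)&(L[:,0]>-.11)
    print("bow outer x mm",np.percentile(L[m,0],[0.5,2,5])*1e3,m.sum()); return im,d,T,L,P
E
python3 - <<'E'
from h import *
print(bot.observe()["force"]); bow()
E
```

```text
[0.80687505 0.13539433 0.7129312 ]
bow outer x mm [-88.29180743 -88.14586768 -87.95442537] 819
```

Request:
move_arm(series=[[[0.1,0,0],[0,0,0],0],[[0.2,0,0],[0,0,0],0],[[0.25,0,0],[0,0,0],0],[[0.25,0,0],[0,0,0],0],[[0.25,0,0],[0,0,0],0]])

```text
clock: 16.45
position: [0.5016, 0.209, 0.0394]
tool_rot: [-3.14, -0.001, 2.939]
force: [1.0, -0.3, 0.2]
grip_width: -0.0002
finger_force: 0.8
```

```bash
python3 - <<'E'
from h import *
print(bot.observe()["force"]); im,d,T,L,P=bow()
m=(d.ravel()>0)&(abs(L[:,1])<.03)&(abs(P[:,2]-.034)<.003)&(abs(L[:,0])<.045); print("body front x",L[m,0].min() if m.any() else None,m.sum())
E
```

```text
[ 0.98465688 -0.27965384  0.21772364]
bow outer x mm [-90.80777448 -90.60791377 -90.42181339] 826
body front x -0.03619274238704219 85
```

The shackle is out about 13 mm and the body hasn't moved. I back off the bow and rise.

Request:
move_arm(series=[[[-0.4,0,0],[0,0,0],0],[[-0.8,0,0],[0,0,0],0],[[-0.8,0,-2],[0,0,0],0],[[-0.8,0,-6],[0,0,0],0],[[-0.8,0,-10],[0,0,0],0],[[-0.8,0,-13.5],[0,0,0],50],[[-0.8,0,-15],[0,0,0],100],[[-3.5,0,-15],[0,0,0],100],[[-6,0,-15],[0,0,0],100],[[-7.5,0,-15],[0,0,0],100],[[-7.5,0,-15],[0,0,0],100],[[-7.5,0,-15],[0,0,0],100]])

```text
clock: 17.5
position: [0.5755, 0.1935, 0.1889]
tool_rot: [-3.14, -0.002, 2.938]
force: [-1.1, -0.1, -1.2]
grip_width: 0.0834
finger_force: 0.0
```

```bash
python3 - <<'E'
from h import *
s=bot.observe(); print(s["clock"],s["position"],s["grip_width"]); im,d,T,L,P=bow()
ok=(d.ravel()>0)&(abs(L[:,0])<.1)&(abs(L[:,1])<.04)
for lo,hi,n in((.028,.0365,"body"),(.003,.009,"plate"),(.066,.071,"knob")):
    m=ok&(P[:,2]>lo)&(P[:,2]<hi); q=L[m]; print(n,cv2.minAreaRect(q.astype(np.float32)),np.median(P[m,2]))
go([.575,.194,.042],168.35)
E
```

```text
17.5 [0.57553122 0.19348627 0.18885647] 0.0833660985372
bow outer x mm [-89.50105381 -89.4273247  -89.36523841] 250
body ((-0.0007633790373802185, 0.00021700747311115265), (0.04999667778611183, 0.06875699758529663), 89.97023010253906) 0.03420229199957731
plate ((0.016128912568092346, -0.00038271956145763397), (0.049691274762153625, 0.1028742641210556), 89.9545669555664) 0.006423768229262612
knob ((-0.0025781039148569107, 0.0002809888683259487), (0.011004595085978508, 0.03850019723176956), 89.85166931152344) 0.068296217359448
shift [-0.04  0.04 14.7 ] turn [-0.002 -0.002  0.   ]
```

Seated, dial at 0, shackle about 12.4 mm out. I regrip the body and lift.

Request:
move_arm(series=[[[0,0,4],[0,0,0],100],[[0,0,8],[0,0,0],100],[[0,0,11.5],[0,0,0],100],[[0,0,13.5],[0,0,0],100],[[0,0,14.5],[0,0,0],100],[[0,0,14.7],[0,0,0],100],[[0,0,14.7],[0,0,0],100],[[0,0,14.7],[0,0,0],100],[[0,0,14.7],[0,0,0],30],[[0,0,14.7],[0,0,0],30],[[0,0,14.7],[0,0,0],30],[[0,0,14.7],[0,0,0],30],[[0,0,14.7],[0,0,0],30],[[0,0,14.7],[0,0,0],30],[[0,0,14.7],[0,0,0],30]], squeeze=70)

```text
clock: 18.8
position: [0.5755, 0.1939, 0.0437]
tool_rot: [-3.141, -0.0, 2.939]
force: [-5.1, -1.1, 17.0]
grip_width: 0.047
finger_force: 69.4
```

Request:
move_arm(series=[[[0,0,-0.4],[0,0,0],30],[[0,0,-0.9],[0,0,0],30],[[0,0,-1.5],[0,0,0],30],[[0,0,-2.3],[0,0,0],30],[[0,0,-4],[0,0,0],30],[[0,0,-6.5],[0,0,0],30],[[0,0,-9],[0,0,0],30],[[0,0,-11.5],[0,0,0],30],[[0,0,-13.5],[0,0,0],30],[[0,0,-14.8],[0,0,0],30],[[0,0,-15.3],[0,0,0],30],[[0,0,-15.5],[0,0,0],30],[[0,0,-15.5],[0,0,0],30],[[0,0,-15.5],[0,0,0],30],[[0,0,-15.5],[0,0,0],30],[[0,0,-15.5],[0,0,0],30]])

```text
clock: 20.13
position: [0.575, 0.1939, 0.1965]
tool_rot: [-3.14, -0.002, 2.939]
force: [-0.2, -0.2, -4.1]
grip_width: 0.0468
finger_force: 73.0
```

```bash
python3 - <<'E'
from h import *
s=bot.observe(); T=pose(s); print(s["clock"],s["position"],s["tool_rot"],s["force"],s["finger_force"],abs(s["qd"]).max())
im,d=bot.grab_frame("wrist"); save("w7.png",im[60:360,140:500],1.6)
E
```

```text
20.1333 [0.5749848  0.19389647 0.19654873] [-3.13951766e+00 -2.15473648e-03  2.93888680e+00] [-0.15083685 -0.1554704  -4.11193728] 73.04465532302856 0.0022973175025829797
```

View pics/w7.png

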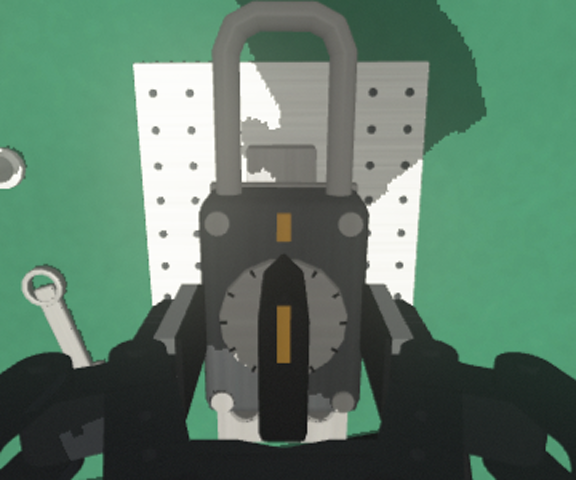

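The lock is held 153 mm above its seat, level. The shackle is out, its bow at (285,15), and the nose at (284,260) points at the index mark at (284,227). Handing in.

```bash
python3 -c "
from h import *
print(bot.job_done())"
```

```text
the job is handed in; nothing more can be done
None
```

The job is handed in at about 20 s on the robot clock: lock seated on the pins, dialled to the index mark, shackle pulled out about 12–13 mm by my camera measurement, and now held level about 153 mm above its seat; the hand-in returned no verdict.

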